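# Pulse the pigment mill

## Robot

A 7-joint arm with a two-finger parallel gripper is mounted at the origin on the work surface. World frame = base frame: x ahead of the robot, y to its left, z up, the work surface at z = 0. Lengths are in m, angles in rad, forces in N, time in s.
With the tool pointing down it reaches from about 0.4 to 0.9 m from the base axis. Payload 5.5 kg.
Tool frame: the origin (TCP) lies midway between the tips of the shut fingers; the grasp point (between the pads) lies 19 mm behind it (manip.grip_depth is the distance from the TCP to the grasp point, in m); z points along the fingers, x is the direction in which the jaws open and shut, and the axes are right-handed (so a half turn about z gives the same grasp; the last joint's range is limited). The gripper opens to 92 mm and grips with 3 to 60 N. Pads are 19 mm wide; open, the fingers measure 130 mm over their backs; the gripper's body (75 mm by 190 mm) begins 47 mm behind the grasp point.
Start: joints at [0.263, 0.501, -0.427, 1.55, 0.221, 1.138, -0.21], TCP at [0.65, 0, 0.227] pointing down, gripper open.
Joint ranges: [-2.88, 2.88], [-0.31, 2.03], [-1.54, 1.56], [0.2, 2.42], [-1.41, 4.55], [0.19, 2.02], [-2.57, 2.57]. Speed limits (rad/s): [2.57, 2.57, 3.14, 3.14, 3.14, 3.14, 3.14].

## Interface

Orientations are given as a unit quaternion [x, y, z, w].
In Python, from bench import manip, effector, viewer gives the robot as it stands. Calls block until the motion is done:
- manip.move_pose(position, orientation): joint-space move of the TCP to a pose.
- manip.servo_line(position, ori=None, vel=0.15): straight line of the TCP; ori=None keeps the orientation; vel is the mean speed in m/s.
- manip.movej(angles): joint-space move.
- effector.open_jaws() and effector.close(f_grip=None): open the fingers fully, or close them until they stop; f_grip is the grip in N (None keeps the last).
- manip.sleep(seconds).
- manip.solve_ik(position, orientation): joint angles nearest the present ones, or None.
- viewer.get_image(name): name is "scene" or "side" or "wrist"; returns the picture (420x560x3 uint8, red, green, blue); there is no depth.
- viewer.get_calibration(name): a dict with "vfov" (degrees; the focal length in pixels is half the picture's height over the tangent of half this angle, whatever the lens; pixels are square), "cx", "cy" (the principal point, pixels), "eye" and "attitude" of the camera in the world. Camera axes: x right, y down, z forward; pixel columns grow to the right and rows downward; lengths in m; the calibration is good to about 2 mm. The wrist camera is an equidistant fisheye: a pixel r from the principal point sees the ray r / f radians off the axis. A picture is of the moment at which its call begins: read the wrist's pose just before it. get_calibration takes no time and is no camera call; for the wrist camera it gives the pose at the moment of the call.
A pose or a line that the arm cannot do raises manip.PlanningError and nothing moves.
- manip.hand_in(): hands the job in, once; it reports no verdict.
Readings, each from a call of its own:
- manip.current_clock(): time.
- manip.current_q(): joint angles.
- manip.current_joint_velocities(): joint speeds.
- manip.current_tau(): joint torques, N m.
- manip.current_tool_pos(): TCP position.
- manip.current_tcp_rot(): TCP orientation.
- manip.current_force(): force on the tool from outside, world axes, zero at the start.
- manip.current_wrist_torque(): the same for the moment, N m.
- manip.current_finger_gap(): finger opening in m.
Only numpy, scipy, OpenCV 4.12 (cv2) and the standard library are available. Lean on these libraries where they do the work, as an engineer would, in place of code of your own. Each camera call takes 0.05 s, during which the arm holds its last target. There are 200 camera calls.

## Task

The mill is loaded with ochre lumps: pick up its black lid, set it down into the mill's mouth with its lugs through the two gaps (orange line on the white marks) until it sits flat, then turn it clockwise against the spring until the line points at the orange pulse band, about 35 degrees and half-way to the red mark. Hold it there: do not turn it through to the lock click, do not let go, and finish while still gripping the lid in the pulse position. Leave everything else on the desk where it is.

Things in the scene. Friction and masses are not known exactly. Their poses are not given: they have to be found in the camera images.
- lid_grip (a point): Grip point of the loose black bayonet lid: on its axis, in the upright grip bar (64 long x 16 wide x 34 tall, orange line along its top), 11 mm below the bar's top, 23 above the 84 dia disc that the bar stands on, 43 above the lid's underside. x along the bar, y across it, z up. The lid is the same after a half turn; 0.15 kg, 54 tall, standing right way up.
- lid_foot (a point): Centre of the lid's underside, same axes. Round plug 68 dia x 14 tall with chamfered foot, then the disc 84 dia x 6. Two lugs, 14 wide, 6 tall, stick out of the plug's bottom edge along +x and -x (under the bar's ends) to radius 41, with a 6 mm round nib reaching radius 43.5.
- mill_mouth (a point): Centre of the mill's round mouth, level with the top of its steel collar, z up. Bore 72 dia; collar 6 thick, with two 20 wide gaps for the lugs at +x and -x of this frame. Lugs through the gaps, the disc rests on the collar and lid_grip is 29 mm above this point; the lid then turns only clockwise seen from above, lugs under the collar (2 mm vertical play).
- mill: Cream electric pigment mill, fixed to the desk; 122 dia at the foot, 108 at the top, 145 tall to its collar, ochre lumps in its cup. Origin under its centre, axes as mill_mouth, z up. The collar's rim has coloured marks, one set at each end of its x axis.
- white_mark (a point): White tick on the collar's rim at the mill's +x gap (another at -x): where the lid's orange line points when the lid is put in.
- pulse_mark (a point): Middle of the broad orange pulse band on the rim (another opposite), 0.62 rad (35 degrees) clockwise from white; the lid's orange line must point at the band. The band spans 0.16 rad either way.
- lock_mark (a point): Red tick on the rim (another opposite), 1.13 rad (65 degrees) clockwise from white: the lock click. Sprung balls there resist and then latch the lid.
- pulse_ring (a joint): Turn of the sprung switch ring under the collar, rad: 0 at rest, grows as the lid is turned clockwise (lid's turn from white less about 0.11 of free play). 0.50 = middle of the orange band; the click resists from about 0.9, latched at 1.1. Its spring (0.06 N m at 0, 0.12 at 0.5) turns ring and lid back when let go.
- vial_blue_center (a point): Bystander, to be left alone: small pigment vial, blue with white cap and paper label, 28 dia x 62 tall, standing (mm). The point is its centre, 31 mm above its underside.
- vial_rose_center (a point): Bystander, to be left alone: small pigment vial, pale rose with white cap, 28 dia x 62 tall, standing (mm). The point is its centre, 31 mm above its underside.
- vial_violet_center (a point): Bystander, to be left alone: small pigment vial, violet with white cap, 28 dia x 62 tall, standing (mm). The point is its centre, 31 mm above its underside.
- jar_center (a point): Bystander, to be left alone: pale green pigment jar with a ribbed white screw cap, 68 dia x 108 tall (mm). The point is its centre, 54 mm above its underside.
- mister_center (a point): Bystander, to be left alone: slim grey-white water mister bottle with a white spray head, 54 dia x 140 tall (mm). The point is its centre, 70 mm above its underside.
- dishes_center (a point): Bystander, to be left alone: stack of white porcelain colour dishes, 128 dia x 66 tall (mm). The point is its centre, 33 mm above its underside.
- saucer_center (a point): Bystander, to be left alone: white saucer with green paint, 90 dia x 18 tall (mm). The point is its centre, 9 mm above its underside.
- muller_center (a point): Bystander, to be left alone: glass muller standing on the marble slab, 72 dia x 92 tall (mm). The point is its centre, 46 mm above its underside.
Not all that is in view belongs to the job. There is more than one size of the part that bears lid_grip; the job needs the middle-sized.

How it is judged:
On the way, in this order (a step that is already met when the one before it is completed fails the run):
1. the lid sits flat in the mill's mouth with its lugs through the gaps (z of lid_grip in the frame of mill_mouth between 0.026 and 0.0325 m and horizontal distance between lid_grip and mill_mouth below 0.005 m and angle between lid_grip's own z axis and vertical below 0.08 rad), for 0.2 s.
2. the seated lid is turned to the pulse band (all of step 1 and value of joint pulse_ring between 0.32 and 0.68 rad), for 0.3 s.
At the end, for the whole second after the job is handed in: The lid sits flat in the mill's mouth (within 5 mm of its axis, disc within 3.5 mm of the collar, tilted less than 0.08 rad), the sprung switch ring is held still at 0.32 to 0.68 rad (on the orange pulse band, short of the lock click), and the fingers still grip the lid with more than 2 N (all of step 2 and velocity of joint pulse_ring between -0.1 and 0.1 rad/s and contact force between the fingers and lid above 2 N); the arm keeps its last pose, push and grip.
It fails at once if the lid is turned through to the lock click (ring beyond 0.95 rad) (value of joint pulse_ring above 0.95 rad).
It fails at once if another thing on the desk is pushed or lifted more than 20 mm from its place (distance of any of vial_blue_center, vial_rose_center, vial_violet_center, jar_center, mister_center, dishes_center, saucer_center, muller_center from where it was at the start of the episode above 0.02 m).
It also fails if it takes over 38 s, if anything falls off the work surface, if the arm or the gripper's body presses on something with over 40 N, if the wrist force passes 120 N, or if a joint passes its speed limit or range.

## Working session

There is one attempt and no reset: what is moved stays moved. The work goes in short steps, each a Python script; the robot and the scene stay as the last script left them, time stands still between calls to the robot, and variables do not carry over. Pictures are saved under pics/ and viewed, about 8 in all and at most 12, crops included, and the job is handed in when it is done.

```bash
ls; mkdir -p pics
python3 - <<'E'
from bench import manip, effector, viewer
import cv2
for n in ["scene","side","wrist"]:
    c=viewer.get_calibration(n); print(n,c)
    cv2.imwrite(f"pics/{n}0.png",viewer.get_image(n)[:,:,::-1])
print(manip.current_clock(),manip.current_tcp_rot())
E
```

```text
pics
scene {'vfov': 54.542005663322094, 'cx': 278.4807678338023, 'cy': 209.96308194987495, 'eye': array([ 1.40254455, -0.04849077,  0.69810125]), 'attitude': array([ 0.65068414,  0.60019011, -0.32440908, -0.33337776])}
side {'vfov': 43.78187865756991, 'cx': 281.4978187899244, 'cy': 203.24855963299473, 'eye': array([-0.3438929 , -0.82012088,  0.82474185]), 'attitude': array([ 0.79450229, -0.35166256,  0.19324958, -0.45580057])}
wrist {'vfov': 65.70646984690485, 'cx': 281.2394701990673, 'cy': 209.1583924029593, 'eye': array([0.6502949 , 0.06529762, 0.3844977 ]), 'attitude': array([ 9.92298519e-01, -1.25702068e-04, -3.34682013e-04,  1.23868965e-01])}
0.15 [ 9.99999724e-01  2.43857266e-06 -7.42060377e-04 -2.86599854e-05]
```

Run:
```python
import cv2
a=cv2.imread("pics/scene0.png");cv2.imwrite("pics/s1.png",cv2.resize(a,(800,600)))
a=cv2.imread("pics/wrist0.png");cv2.imwrite("pics/w1.png",cv2.resize(a,(800,600)))
```

```text
(no output)
```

View pics/s1.png

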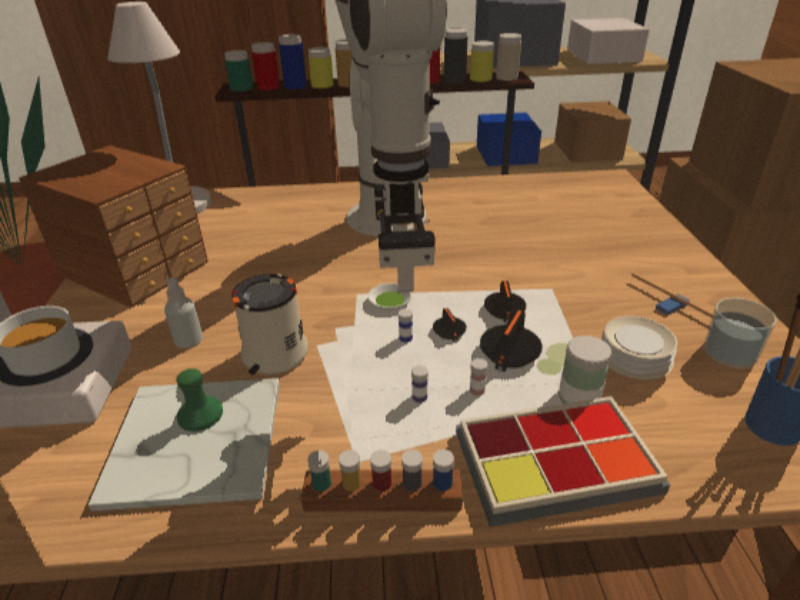

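View pics/w1.png

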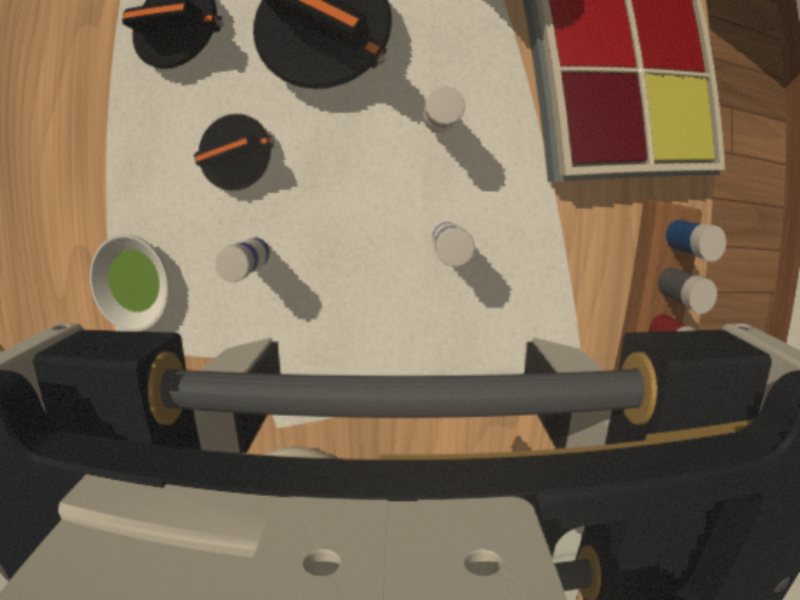

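The three lids in the wrist view (800 px scale) are: small (233,152), one at the top left (170,25), and the largest (322,30). The disc at (170,25), which is (505,300) in the scene view, looks middle-sized. I'll check the disc diameters and locate the mill.

```bash
cat > h.py <<'E'
import numpy as np, cv2
from scipy.spatial.transform import Rotation as R
from bench import manip, effector, viewer
def ray(c,px,fish):
    f=210/np.tan(np.radians(c["vfov"])/2)
    d=np.array([px[0]-c["cx"],px[1]-c["cy"]])/f
    if fish:
        r=np.hypot(*d); v=np.array([*(d/max(r,1e-9)*np.sin(r)),np.cos(r)])
    else: v=np.array([*d,1.])
    return R.from_quat(c["attitude"]).apply(v)
def onz(c,px,z,fish=False):
    v=ray(c,px,fish); return c["eye"]+v*(z-c["eye"][2])/v[2]
def proj(c,P,fish=False):
    f=210/np.tan(np.radians(c["vfov"])/2)
    v=R.from_quat(c["attitude"]).inv().apply(np.asarray(P)-c["eye"])
    if fish:
        a=np.arctan2(np.hypot(v[0],v[1]),v[2]); u=v[:2]/np.hypot(v[0],v[1])*a
    else: u=v[:2]/v[2]
    return u*f+[c["cx"],c["cy"]]
def down(yaw):  # tool x (jaw axis) at yaw in world, z down
    return (R.from_euler('z',yaw)*R.from_quat([1,0,0,0])).as_quat()
E
python3 - <<'E'
from h import *
k=1.42857
w=viewer.get_calibration("wrist"); s=viewer.get_calibration("scene")
for n,l,r,ln in [("small",(196,152),(271,152),None),("cand",(133,30),(215,30),None),("large",(255,30),(391,30),None)]:
    a=onz(w,np.array(l)/k,.02,True);b=onz(w,np.array(r)/k,.02,True);print(n,a,b,np.linalg.norm(a-b))
for n,p in [("cand",((125,16),(186,10))),("small",((196,158),(246,141)))]:
    a,b=[onz(w,np.array(q)/k,.054,True) for q in p]; print(n,a,b,np.linalg.norm(a-b),(a+b)/2)
for n,p,z in [("cand disc",(505,302),.02),("mill mouth",(267,293),.145),("saucer",(389,297),.015),("mister",(180,290),.13),("jar",(587,350),.108),("muller",(190,375),.09),("vb",(405,318),.06),("dish",(640,335),.066)]:
    print(n,onz(s,np.array(p)/k,z))
a=cv2.imread("pics/scene0.png")
x=a[185:270,160:220];y=a[185:270,300:400]
cv2.imwrite("pics/c1.png",np.hstack([cv2.resize(x,None,fx=5,fy=5,interpolation=2),cv2.resize(y,None,fx=5,fy=5,interpolation=2)]))
E
```

```text
small [0.48007653 0.09810252 0.02      ] [0.54636726 0.09313375 0.02      ] 0.06647667926925664
cand [0.4118131  0.21891703 0.02      ] [0.49520194 0.20309258 0.02      ] 0.08487703941326573
large [0.5310971  0.19800347 0.02      ] [0.64180625 0.19034317 0.02      ] 0.11097385618278965
cand [0.42441803 0.21959567 0.054     ] [0.48319241 0.2122086  0.054     ] 0.05923678529137427 [0.45380522 0.21590214 0.054     ]
small [0.49587308 0.09045957 0.054     ] [0.53687272 0.09996032 0.054     ] 0.04208604129587401 [0.5163729  0.09520995 0.054     ]
cand disc [0.44874091 0.22065313 0.02      ]
mill mouth [ 0.55694715 -0.22779714  0.145     ]
saucer [ 0.39954471 -0.01256996  0.015     ]
mister [ 0.50821139 -0.39033859  0.13      ]
jar [0.71536615 0.2841633  0.108     ]
muller [ 0.69519073 -0.34007393  0.09      ]
vb [0.53747779 0.01062958 0.06      ]
dish [0.635512   0.41198936 0.066     ]
```

View pics/c1.png

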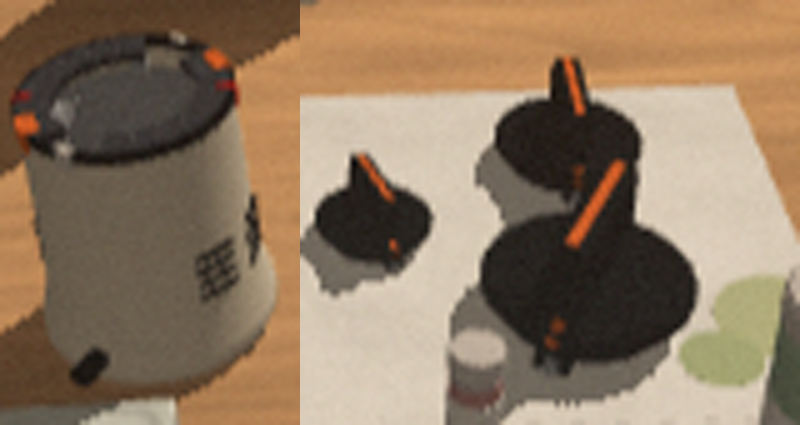

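The crop confirms it: the middle lid's disc measures 85 mm against 66 and 111 for the others, and it is the back-right one (scene 505,300). The mill's white marks are at about (195.6,192.4) and (172.6,215) in the scene. Next I'll check reach for the yaw options, then take close looks.

Run:
```python
from h import *
s=viewer.get_calibration("scene")
a=onz(s,(195.6,192.4),.145);b=onz(s,(172.6,215),.145);print(a,b,(a+b)/2,np.linalg.norm(a-b))
my=np.arctan2(*(b-a)[1::-1]);print("mill yaw",my)
m=(a+b)/2; ly=-.125
for g in (ly+np.pi/2,ly-np.pi/2):
    q=manip.solve_ik([.4535,.213,.15],down(g)); print("grasp",g,np.round(q,2) if q is not None else q)
for p in (-3,-2,-1,0,1,2):
    y=my+np.pi/2+p*np.pi
    if abs(y)>4: continue
    for t in (0,-.62,-.8):
        q=manip.solve_ik([m[0],m[1],.17],down(y+t)); print("place",round(y,2),t,np.round(q,2) if q is not None else q)
```

```text
[ 0.49961662 -0.21214956  0.145     ] [ 0.59632952 -0.25698298  0.145     ] [ 0.54797307 -0.23456627  0.145     ] 0.10659933884209088
mill yaw -0.43408314400256864
grasp 1.4457963267948966 [ 0.17  0.41 -0.8   1.98  0.38  0.9   0.62]
grasp -1.6957963267948966 [-0.31  0.31 -0.22  2.    0.09  0.84 -2.27]
place -2.0 0 [ 0.34  0.43  0.03  1.76 -0.02  0.95 -1.63]
place -2.0 -0.62 [ 0.24  0.43  0.16  1.76 -0.08  0.95 -2.2 ]
place -2.0 -0.8 [ 0.21  0.44  0.19  1.76 -0.1   0.95 -2.36]
place 1.14 0 [ 0.81  0.5  -0.6   1.74  0.33  1.    1.23]
place 1.14 -0.62 [ 0.72  0.47 -0.48  1.74  0.25  0.99  0.67]
place 1.14 -0.8 [ 0.7   0.47 -0.44  1.74  0.23  0.98  0.5 ]
```

Run:
```python
from h import *
import pickle
def look(n,p,yaw,dz,off=.085):
    d=R.from_euler('z',yaw).apply([0,-off,0])
    manip.move_pose(np.array(p)+d+[0,0,dz],down(yaw)); manip.sleep(.2)
    c=viewer.get_calibration("wrist"); im=viewer.get_image("wrist")[:,:,::-1]
    pickle.dump(c,open(n+".pkl","wb")); cv2.imwrite(f"pics/{n}.png",im)
    q=proj(c,p,True); print(n,q,manip.current_clock())
    x,y=[int(np.clip(v-h,0,m-2*h)) for v,h,m in zip(q,(140,105),(560,420))]
    print("origin",x,y); cv2.imwrite(f"pics/{n}c.png",cv2.resize(im[y:y+210,x:x+280],(800,600),interpolation=2))
look("mill",[.548,-.2346,.145],1.14,.17)
look("lid",[.4535,.213,.05],1.446,.15)
```

```text
mill [279.91551647 108.60079359] 1.75
origin 139 3
lid [282.29941233 106.17766633] 3.8
origin 142 1
```

View pics/millc.png

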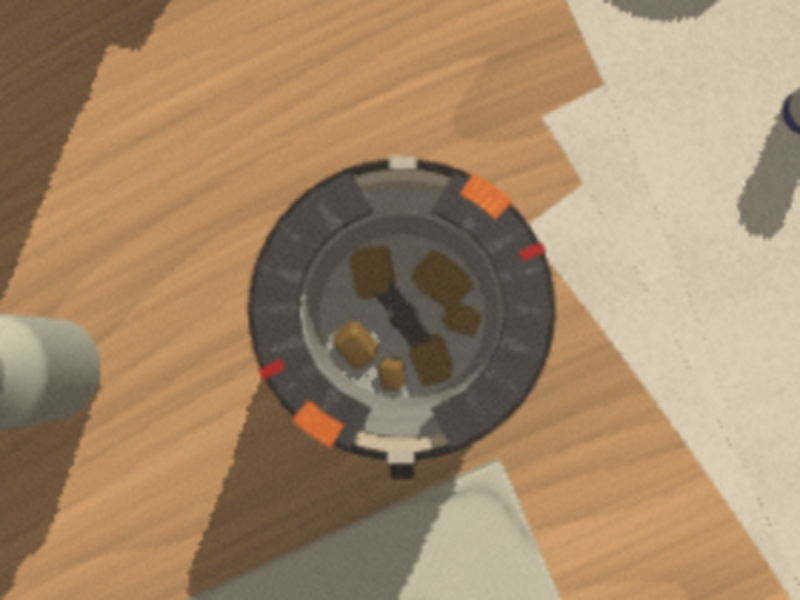

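View pics/lidc.png

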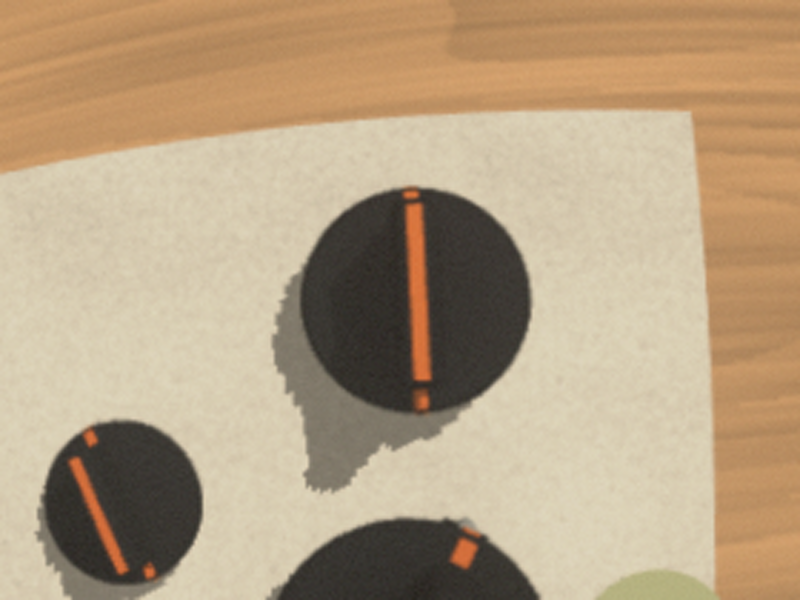

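```bash
cat > est.py <<'E'
from h import *
import pickle
def P(n,o,px,z):
    return onz(pickle.load(open(n+".pkl","rb")),(np.array(px)+.5)*.35-.5+np.array(o),z,True)
def est():
    M=lambda x,y:P("mill",(139,3),(x,y),.145); L=lambda x,y,z:P("lid",(142,1),(x,y),z)
    a,b=M(402,163),M(401,456); l,r,t,bt=M(249,310),M(555,310),M(402,158),M(402,462)
    my=np.arctan2(*(b-a)[1::-1]); mc=np.array([(l+r)[0]/2,(l+r)[1]/2]); mc2=(t+bt)[:2]/2
    print("mill marks mid",(a+b)/2,np.linalg.norm(a-b),my,"circ",mc,np.linalg.norm(l-r),mc2,np.linalg.norm(t-bt))
    c,d=L(414,204,.054),L(422,381,.054); l,r,t,bt=L(301,298,.02),L(531,298,.02),L(416,187,.02),L(418,413,.02)
    ly=np.arctan2(*(d-c)[1::-1])
    print("lid line",(c+d)/2,np.linalg.norm(c-d),ly,"disc",(l+r)/2,np.linalg.norm(l-r),(t+bt)/2,np.linalg.norm(t-bt))
    return ly,my
if __name__=="__main__": est()
E
python3 est.py
```

```text
mill marks mid [ 0.54950373 -0.23609374  0.145     ] 0.10478042052518906 -0.4332149694300967 circ [ 0.54931809 -0.23584777] 0.1076707807441262 [ 0.54971143 -0.23599538] 0.1087777053420345
lid line [0.45128406 0.21857834 0.054     ] 0.058636959327132414 -0.08218389367689931 disc [0.45036225 0.21872964 0.02      ] 0.08307696038034348 [0.45132424 0.21891212 0.02      ] 0.08321720266335189
```

Run:
```python
from h import *
g=down(1.489)
manip.move_pose([.451,.2187,.09],g)
manip.servo_line([.451,.2187,.0245],vel=.1)
effector.close(f_grip=40); manip.sleep(.2)
print("gap",manip.current_finger_gap(),manip.current_force())
manip.servo_line([.451,.2187,.24],vel=.25)
manip.move_pose([.5495,-.236,.24],down(1.1376))
manip.servo_line([.5495,-.236,.185],vel=.1); manip.sleep(.3)
print(manip.current_finger_gap(),manip.current_force(),manip.current_wrist_torque(),manip.current_tool_pos(),manip.current_clock())
c=viewer.get_calibration("wrist")
cv2.imwrite("pics/h1.png",viewer.get_image("wrist")[:,:,::-1])
cv2.imwrite("pics/h1s.png",viewer.get_image("scene")[:,:,::-1])
a=cv2.imread("pics/h1.png");b=cv2.imread("pics/h1s.png")
cv2.imwrite("pics/h1c.png",np.hstack([cv2.resize(a,(440,330)),cv2.resize(b[140:290,110:270],(352,330),interpolation=2)]))
```

```text
gap 0.016032785814668656 [-0.42906375 -0.4308387   0.13851903]
0.015564496352711505 [ 0.57065891  0.16894267 -1.81557683] [ 0.12187827 -0.01066323  0.04524678] [ 0.54978015 -0.23620636  0.18554202] 10.2917
```

View pics/h1c.png

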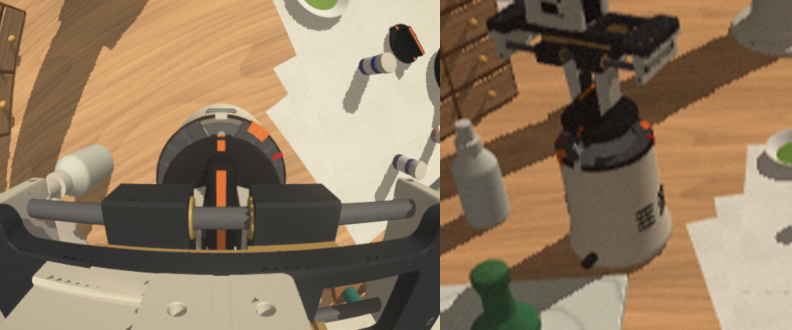

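The lid is held (gap 16 mm, weight about 1.8 N) and its line points at the white mark. Next is a guarded descent.

Run:
```python
from h import *
x,y=.5495,-.236
for z in (.175,.172,.169,.166,.163,.160,.157,.155,.1545,.154):
    manip.servo_line([x,y,z],vel=.05)
    f=manip.current_force(); print(z,np.round(manip.current_tool_pos(),4),np.round(f,1),np.round(manip.current_wrist_torque(),2),round(manip.current_clock(),2))
    if f[2]>6: break
```

```text
0.175 [ 0.549  -0.2359  0.1743] [-0.4  0.1 -0.9] [ 0.07 -0.1  -0.03] 10.74
0.172 [ 0.5494 -0.2359  0.1718] [ 0.  -0.5 -0.4] [ 0.06 -0.04  0.03] 10.99
0.169 [ 0.5494 -0.236   0.1688] [-0.6 -0.5 -1.3] [ 0.09 -0.1   0.02] 11.24
0.166 [ 0.5493 -0.236   0.1657] [ 0.1 -0.  -2.6] [ 0.11 -0.08  0.04] 11.49
0.163 [ 0.5493 -0.236   0.1627] [-0.1 -0.3 -1.6] [ 0.1  -0.01 -0.05] 11.74
0.16 [ 0.5493 -0.236   0.1598] [-1.   0.2 -1.2] [ 0.09 -0.06  0.03] 11.99
0.157 [ 0.5493 -0.236   0.1568] [ 0.4 -1.  -0.8] [ 0.09 -0.06 -0.03] 12.24
0.155 [ 0.55   -0.2361  0.1555] [-0.5 -0.4  1.7] [0.09 0.04 0.03] 12.49
0.1545 [ 0.55   -0.2361  0.1555] [-2.   0.2  6.8] [0.18 0.36 0.02] 12.74
```

Seated at 0.1555, with contact 6.8 N. Now I'll turn it in small steps.

Run:
```python
from h import *
p=[.5496,-.236,.155]
manip.servo_line(p,vel=.05); manip.sleep(.3)
yaw=lambda:R.from_quat(manip.current_tcp_rot())*R.from_quat([1,0,0,0]).inv()
for t in (.1,.2,.3,.4,.5,.58,.63):
    manip.move_pose(p,down(1.1376-t)); manip.sleep(.15)
    f=manip.current_force();T=manip.current_wrist_torque()
    print(t,round(1.1376-yaw().as_euler('zyx')[0],3),np.round(manip.current_tool_pos(),4),np.round(f,1),np.round(T,2),round(manip.current_clock(),2))
    if np.linalg.norm(f)>25 or abs(T[2])>1: break
print(manip.current_finger_gap())
a=viewer.get_image("wrist")[:,:,::-1];b=viewer.get_image("scene")[:,:,::-1]
cv2.imwrite("pics/t1.png",np.hstack([cv2.resize(a[90:270,160:400],(440,330),interpolation=2),cv2.resize(b[170:270,150:257],(353,330),interpolation=2)]))
```

```text
0.1 0.097 [ 0.5501 -0.2362  0.1555] [ 0.2 -0.5  5.9] [ 0.06  0.14 -0.14] 13.69
0.2 0.197 [ 0.5499 -0.2364  0.1555] [-1.1  0.1  5.7] [ 0.08  0.19 -0.11] 14.09
0.3 0.297 [ 0.5497 -0.2366  0.1555] [-1.7 -0.3  6.5] [-0.07  0.28 -0.06] 14.49
0.4 0.397 [ 0.5496 -0.2367  0.1555] [-1.6 -1.1  6.6] [-0.09  0.33 -0.06] 14.89
0.5 0.497 [ 0.5495 -0.2368  0.1555] [-2.7 -1.2  6.7] [-0.08  0.4  -0.08] 15.29
0.58 0.577 [ 0.5494 -0.2368  0.1555] [-2.3 -1.2  7.8] [-0.04  0.43  0.  ] 15.69
0.63 0.627 [ 0.5493 -0.2368  0.1555] [-2.4 -1.3  7.6] [-0.08  0.47  0.  ] 16.09
0.01567245975389431
```

View pics/t1.png

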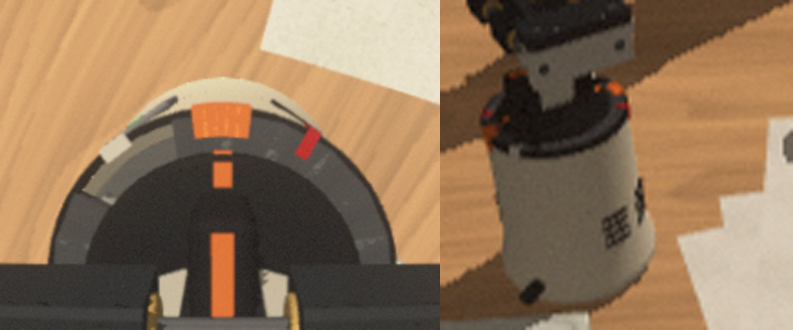

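The lid's line (222,175) points at the middle of the orange band (222,120), short of the red tick (308,143). The disc is flat on the collar, and the readings are steady.

Run:
```python
from h import *
manip.sleep(.4)
print(manip.current_tool_pos(),manip.current_force(),manip.current_finger_gap(),np.abs(manip.current_joint_velocities()).max(),manip.current_clock())
print(manip.hand_in())
```

```text
[ 0.54936787 -0.23681693  0.15549268] [-1.92738461 -0.96503892  7.58018264] 0.016022877660300083 0.0015292896142838944 16.5917
the job is handed in; nothing more can be done
None
```

I put the middle-sized lid (disc measured about 84 mm) into the mill's mouth and turned it clockwise to the pulse position. I handed the job in at 16.6 s with the fingers still gripping the lid. No verdict is reported.

- **Seat:** the disc touched the collar with the tool at 0.1555 m, within 0.5 mm of the height I expected. The lid pressed on the collar with about 7.6 N.
- **Turn:** the tool turned 0.627 rad from white. In the last wrist picture the lid's line points at the middle of the orange band, short of the red mark.
- **Hold:** the last reading showed the fingers 16 mm apart on the bar, with the grip set to 40 N and the arm at rest.
- **Not confirmed:** I had no direct reading of the ring. The vertical torque at the wrist read about 0 at the end instead of the spring's 0.12 N m, and the readings were noisy. The ring angle therefore rests on the tool's turn and the picture. I took no last check of the other objects, but no unexpected contact force showed in the readings I took.

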